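# Show a jointed rail to the inspection camera

## Robot

A 6-joint arm with a two-finger parallel gripper is mounted at the origin on the work surface. World frame = base frame: x ahead of the robot, y to its left, z up, the work surface at z = 0. Lengths are in m, angles in rad, forces in N, time in s.
With the tool pointing down it reaches from about 0.275 to 0.725 m from the base axis. Payload 5.6 kg.
Tool frame: the origin (TCP) lies midway between the tips of the shut fingers; the grasp point (between the pads) lies 19 mm behind it; z points along the fingers, y is the direction in which the jaws open and shut (so a half turn about z gives the same grasp; the last joint's range is limited). The gripper opens to 85 mm and grips with 20 to 120 N. Pads are 22 mm wide; open, the fingers measure 114 mm over their backs; the gripper's body (76 mm by 85 mm) begins 54 mm behind the grasp point. The pads swing forward as they close: fully open they stand 13 mm farther back than shut.
Start: joints at [1.609, 0.255, 0.108, 0, -1.424, -0.285], TCP at [0.134, 0.533, 0.231] pointing down, gripper open.
Joint ranges: [-2.95, 2.95], [-1.21, 1.97], [-1.09, 1.5], [-2.87, 1.71], [-2.94, -0.07], [-3.05, 3.05]. Speed limits (rad/s): [2.57, 2.57, 3.14, 3.14, 3.14, 3.14].

## Interface

Orientations are given as a 3x3 rotation matrix whose columns are the frame's x, y, z axes.
In Python, from plant import ctrl gives the robot as it stands. Calls block until the motion is done:
- ctrl.move_to(position, orientation): joint-space move of the TCP to a pose.
- ctrl.move_straight(position, frame=None, v=0.15): straight line of the TCP; frame=None keeps the orientation; v is the mean speed in m/s.
- ctrl.goto_joints(angles): joint-space move.
- ctrl.set_gripper(opening, force=None): finger opening in m; force is the grip in N (None keeps the last); returns when the fingers have stopped.
- ctrl.sleep(seconds).
- ctrl.inverse_kinematics(position, orientation): joint angles nearest the present ones, or None.
- ctrl.sense(): the state.
- ctrl.get_image(name): name is "scene" or "top"; returns a dict with "frame" (400x640x3 uint8, blue, green, red), "K" (3x3 intrinsics, pixels), "position" and "attitude" of the camera in the world. Camera axes: x right, y down, z forward; pixel columns grow to the right and rows downward; lengths in m; the calibration is good to about 2 mm. A picture is of the moment at which its call begins. There is no depth.
A pose or a line that the arm cannot do raises ctrl.IKError and nothing moves.
- ctrl.hand_in(): hands the job in, once; it reports no verdict.
The state is a dict: "time_s": time; "joint_pos": joint angles; "dq": joint speeds; "effort": joint torques, N m; "ee_pos": TCP position; "ee_rot": TCP orientation; "contact_force": force on the tool from outside, world axes, zero at the start; "moment": the same for the moment, N m; "opening": finger opening in m.
Only numpy, scipy, OpenCV 4.12 (cv2) and the standard library are available. Lean on these libraries where they do the work, as an engineer would, in place of code of your own. Each camera call takes 0.05 s, during which the arm holds its last target. There are 200 camera calls.

## Task

Take the pale beech rail out of the milled board and show it to the inspection camera, keeping it level with its red mark upwards: first hold the tip of its tenon at the camera's focus point, the tenon pointing straight at the lens, still for a good second; then turn the rail a quarter turn and bring the mortise in its side to the focus point, that side facing the lens squarely. Finish while holding it there in the gripper, in the air and still; do not bump the camera or its stand, and leave the dark rail and the other tools where they lie.

Things in the scene. Friction and masses are not known exactly. Their poses are not given: they have to be found in the camera images.
- rail: Pale beech rail, about 170 g: block 140 long (x -70 to 70), 34 wide (y), 45 high (z); tenon on its +x end, 20 long, 12 thick, 30 high. A red bar on top marks the mortised +y side. Grip its solid middle (x -30 to 70) across the 34 mm. Origin: middle of the block's underside. It starts upright, loose in either pocket of the board, tenon to the board's +x, its upper 35 mm above the board.
- rail_tenon_tip (a point): Centre of the tenon's end face: at (90, 0, 22.5) mm in the rail's frame. Axes as the rail's.
- rail_mortise (a point): Centre of the mouth of the mortise (blind pocket 30 long, 23 high, 14 deep) in the plane of the rail's +y side: at (-45, 17, 22.5) mm in the rail's frame. Axes as the rail's; +y points out of the mortise.
- nest: The milled plywood board, fixed to the bench, 220 (x) by 210 (y) by 22 thick, origin at the centre of its underside. Two pockets 169 (x) by 43 (y), 10 deep, at y = +50 and -50 mm: their floors are 12 mm above the bench.
- stand: Camera stand, fixed to the bench: black foot plate 100 wide (x), 300 long (y -50 to 250), 4 thick; steel post 20 thick, 330 high, at the origin (on the bench). The camera on it (about 70 wide, 44 high, reaching y = 60) is set at varying heights. The red cross on the plate at y = 210 lies straight below the focus point.
- lens (a point): Centre of the camera's front glass, inside the orange lens ring: 60 mm in +y from the post's axis, 170 to 230 mm above the bench. Axes as the stand's: the camera looks level along +y.
- focus (a point): The camera's focus point, in empty air: 150 mm straight in front of the lens (along +y), at lens height, above the red cross. Axes as the stand's: +y points away from the lens.
- spare: A dark walnut rail of the same shape and size as the beech one, with a white mark, lying in the other pocket. Leave it. Origin and axes as the beech rail's.
- mallet: Wooden mallet lying on the bench: head 120 (x) by 70 (y) by 60 high, handle 24 wide reaching to y = +245. Origin under the head's centre.
- rule: Folded white folding rule on the bench: 34 (x) by 235 (y) by 16 high. Origin at the centre of its underside.
There are look-alikes about, which are no part of the job. What is meant by the rail is not green, and is the smaller of those in its own colour.

How it is judged:
By the outcome, as a careful person would: the job done as asked, in the order asked, and still so for the second after the job is handed in, while the arm keeps its last pose, push and grip.
It also fails if it takes over 50 s, if anything falls off the work surface, if the arm or the gripper's body presses on something with over 40 N, if the wrist force passes 120 N, or if a joint passes its speed limit or range.

## Working session

There is one attempt and no reset: what is moved stays moved. The work goes in short steps, each a Python script; the robot and the scene stay as the last script left them, time stands still between calls to the robot, and variables do not carry over. Pictures are saved under pics/ and viewed, about 8 in all and at most 12, crops included, and the job is handed in when it is done.

```bash
mkdir -p pics; ls; python3 - <<'E'
from plant import ctrl
import cv2,pickle,numpy as np
d={}
for n in("scene","top"):
    i=ctrl.get_image(n); d[n]=i; cv2.imwrite(f"pics/{n}0.png",i["frame"]); print(n,i["K"].tolist(),np.round(i["position"],3),np.round(i["attitude"],3).tolist())
pickle.dump(d,open("im0.pkl","wb"))
print(ctrl.sense())
E
```

```text
pics
scene [[394.0635861123679, 0.0, 324.8665534939023], [0.0, 394.0635861123679, 195.1330207899328], [0.0, 0.0, 1.0]] [1.259 0.323 1.238] [[-0.374, 0.753, -0.541], [0.927, 0.3, -0.224], [-0.006, -0.586, -0.811]]
top [[391.1938734582773, 0.0, 317.1807310787417], [0.0, 391.1938734582773, 196.5487824308791], [0.0, 0.0, 1.0]] [0.347 0.048 1.379] [[0.025, -0.991, 0.132], [-1.0, -0.026, -0.001], [0.005, -0.132, -0.991]]
{'time_s': 0.1, 'joint_pos': array([ 1.60858034e+00,  2.55709071e-01,  1.07146684e-01, -4.08554162e-04,
       -1.42388669e+00, -2.84603127e-01]), 'dq': array([-1.46098284e-03, -2.68528818e-04,  4.95990245e-03,  2.97690642e-03,
        1.28230331e-03,  4.28934829e-05]), 'effort': array([-2.84681148e-03, -3.87602878e+01,  2.38474953e+01,  5.37811562e+00,
       -3.87224369e-03,  2.51098641e-06]), 'ee_pos': array([0.13421802, 0.53292923, 0.23048214]), 'ee_rot': array([[ 9.69679801e-01, -2.44378735e-01, -3.41432622e-04],
       [-2.44378962e-01, -9.69678372e-01, -1.66682463e-03],
       [ 7.62566653e-05,  1.69972512e-03, -9.99998553e-01]]), 'contact_force': array([-0.5020768 , -0.30760673,  0.74535467]), 'moment': array([ 0.01849983,  0.01705522, -0.01367308]), 'opening': 0.08501084659110854}
```

View pics/top0.png

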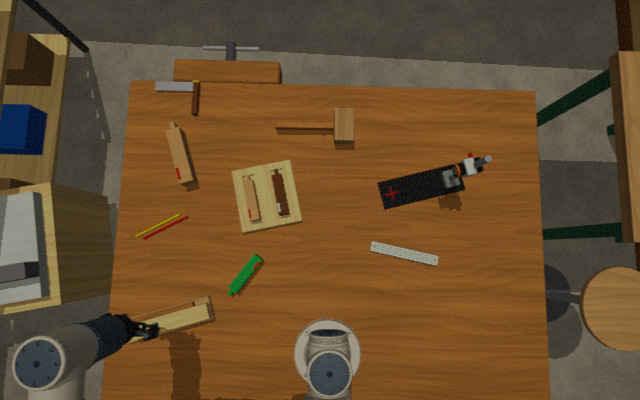

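View pics/scene0.png

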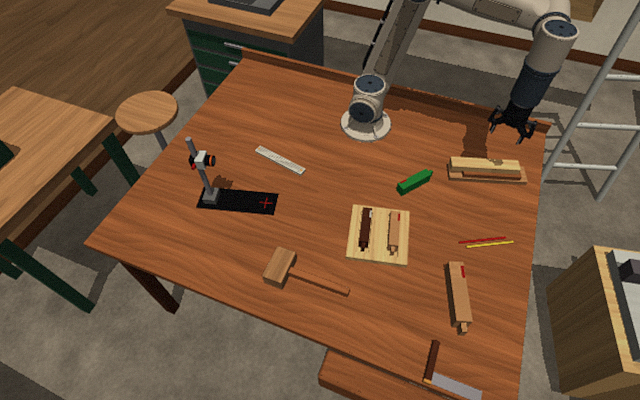

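Candidates (top view): beech rail in the board at (250,198), larger beech rail on the bench (180,155), green rail (246,275), dark rail (281,192). I choose (250,198): pale, smaller and in the board. I'll check it in a close crop.

```bash
python3 - <<'E'
import cv2,pickle,numpy as np
d=pickle.load(open("im0.pkl","rb")); t=d["top"]["frame"]; s=d["scene"]["frame"]
r=lambda im,x,y,w,h:cv2.resize(im[y:y+h,x:x+w],None,fx=4,fy=4,interpolation=cv2.INTER_CUBIC)
a=np.hstack([r(t,225,155,80,80),r(t,375,145,120,70)[:, :].copy() if 0 else r(t,375,140,120,80)])
b=np.hstack([r(s,340,200,80,70),r(s,180,130,120,70+20)[:280]])
cv2.imwrite("pics/crop.png",np.vstack([a,b]))
E
```

```text
(no output)
```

View pics/crop.png

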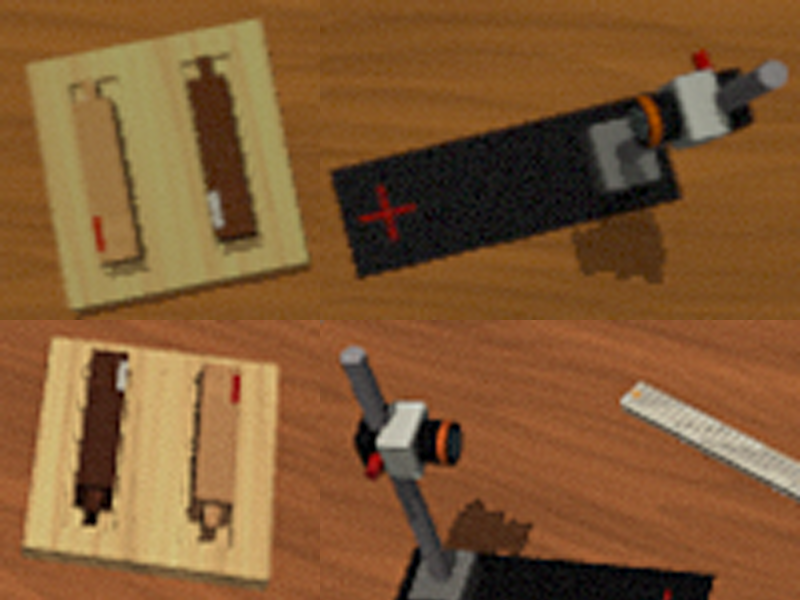

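The crop confirms it: the pale rail is in the left pocket, tenon pointing up in the image, red bar at the lower left; the dark rail is in the other pocket. The stand's cross is at top (391,193) and the orange ring is near (457,170). Next I measure.

```bash
cat > h.py <<'E'
import cv2,numpy as np
def ray(im,uv):
    d=np.asarray(im["attitude"])@np.linalg.inv(im["K"])@np.array([uv[0],uv[1],1.]); return np.asarray(im["position"]),d/np.linalg.norm(d)
def onz(im,uv,z):
    p,d=ray(im,uv); return p+d*(z-p[2])/d[2]
def proj(im,X):
    c=im["K"]@(np.asarray(im["attitude"]).T@(np.asarray(X)-im["position"])); return c[:2]/c[2]
def tri(ims,uvs):
    A=0;b=0
    for i,u in zip(ims,uvs):
        p,d=ray(i,u); M=np.eye(3)-np.outer(d,d); A=A+M; b=b+M@p
    return np.linalg.solve(A,b)
def mask(im,roi,f):
    x,y,w,h=roi; H=cv2.cvtColor(im["frame"],cv2.COLOR_BGR2HSV).astype(int)
    m=np.zeros(H.shape[:2],np.uint8); m[y:y+h,x:x+w]=f(H[...,0],H[...,1],H[...,2])[y:y+h,x:x+w]; return m*255
def cen(m): 
    y,x=np.nonzero(m); return np.array([x.mean(),y.mean()])
def big(m):
    return max(cv2.findContours(m,cv2.RETR_EXTERNAL,cv2.CHAIN_APPROX_NONE)[0],key=cv2.contourArea)
E
python3 - <<'E'
import pickle; from h import *
d=pickle.load(open("im0.pkl","rb")); R=dict(top=dict(b=(225,150,85,90),s=(372,140,125,75),l=(450,160,20,20)),scene=dict(b=(340,195,80,75),s=(180,180,110,40),l=(205,145,20,25)))
red=lambda h,s,v:((h<6)|(h>172))&(s>150)&(v>70)
L=[];
for n in d:
    im=d[n];H=cv2.cvtColor(im["frame"],cv2.COLOR_BGR2HSV)
    m=mask(im,R[n]['b'],red); c=cen(m);print(n,"redbar",c,m.sum()//255,onz(im,c,.057))
    m=mask(im,R[n]['s'],red)
    if n=='top': m[:,420:]=0
    c=cen(m);print("cross",c,m.sum()//255,onz(im,c,.004))
    m=mask(im,R[n]['l'],lambda h,s,v:(h>5)&(h<20)&(s>200)&(v>130)); c=cen(m) if m.any() else 0;print("orange",c,m.sum()//255); L.append(c)
    m=mask(im,R[n]['s'],lambda h,s,v:(v<60)); 
    q=big(m); r=cv2.minAreaRect(q); print("plate",[onz(im,p,.004)[:2].round(4).tolist() for p in cv2.boxPoints(r)])
im=d["top"];H=cv2.cvtColor(im["frame"],cv2.COLOR_BGR2HSV)
for p in [(250,198),(252,190),(265,200),(240,180),(281,192),(220,200)]: print(p,H[p[1],p[0]])
im2=d["scene"];H2=cv2.cvtColor(im2["frame"],cv2.COLOR_BGR2HSV)
for p in [(393,235),(380,235),(366,230),(402,250)]: print(p,H2[p[1],p[0]])
print("lens tri",tri([d["scene"],d["top"]],L))
r=lambda im,x,y,w,h,f:cv2.resize(im[y:y+h,x:x+w],None,fx=f,fy=f,interpolation=cv2.INTER_NEAREST)
a=np.hstack([r(d["scene"]["frame"],195,140,25,25,16),r(im["frame"],448,160,25,25,16)]); cv2.imwrite("pics/lens.png",a)
E
```

```text
scene redbar [396.07142857 218.        ] 14 [0.46963324 0.26922107 0.057     ]
cross [265.71428571 202.45714286] 35 [ 0.55062665 -0.21412685  0.004     ]
orange [209.94444444 159.22222222] 18
plate [[0.6668, -0.4476], [0.5765, -0.4963], [0.4948, -0.192], [0.587, -0.1555]]
top redbar [249.  212.5] 2 [0.46213308 0.27600834 0.057     ]
cross [391.55319149 192.72340426] 47 [ 0.55022575 -0.21735855  0.004     ]
orange [457.46666667 167.86666667] 15
plate [[0.586, -0.1659], [0.6704, -0.4749], [0.5728, -0.496], [0.4899, -0.1896]]
(250, 198) [ 17 153 152]
(252, 190) [ 16 143 155]
(265, 200) [ 26 113 162]
(240, 180) [ 23 119 165]
(281, 192) [ 11 198  81]
(220, 200) [ 15 193 131]
(393, 235) [ 15 142 178]
(380, 235) [ 21 107 209]
(366, 230) [  7 176  68]
(402, 250) [ 19 112 205]
lens tri [ 0.59549771 -0.36836971  0.23685477]
```

View pics/lens.png

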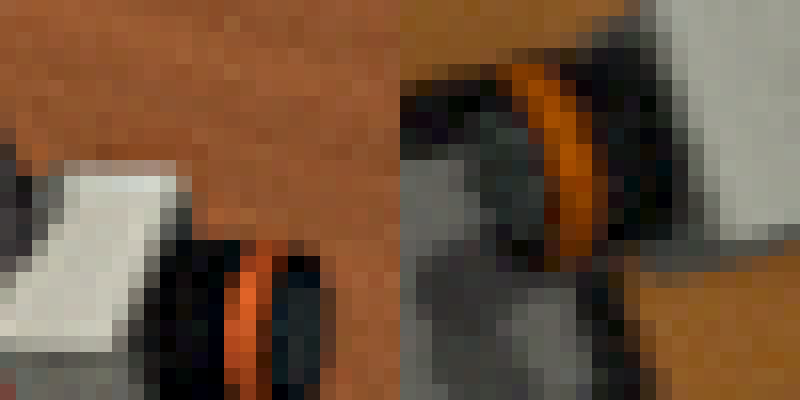

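```bash
python3 - <<'E'
import pickle; from h import *
d=pickle.load(open("im0.pkl","rb"))
r=lambda im,x,y,w,h,f:cv2.resize(np.clip(im[y:y+h,x:x+w].astype(float)*2,0,255).astype(np.uint8),None,fx=f,fy=f,interpolation=cv2.INTER_NEAREST)
cv2.imwrite("pics/lens2.png",np.hstack([r(d["scene"]["frame"],200,150,20,25,20),r(d["top"]["frame"],447,160,20,25,20)]))
# candidate glass centre predicted per height
u=np.array([-.2635,.9647,0]);F=np.array([.5504,-.2157,0]);
for h in(.2,.21,.22,.23): 
    X=F-.15*u+[0,0,h]; print(h,[proj(d[n],X).round(2) for n in("scene","top")], [proj(d[n],X+[0,0,.016]).round(2) for n in("scene","top")])
# rail & board
for n,roi in(("top",(225,150,85,90)),("scene",(340,195,80,75))):
    im=d[n]
    m=mask(im,roi,lambda h,s,v:(h>=19)&(h<=32)&(s<165)&(v>110)) ; q=cv2.convexHull(big(m))
    print(n,"board",[onz(im,p,.022)[:2].round(4).tolist() for p in cv2.boxPoints(cv2.minAreaRect(q))], [onz(im,p[0],.022)[:2].round(4).tolist() for p in cv2.approxPolyDP(q,4,True)])
    roi2=(238,165,25,62) if n=="top" else(380,205,28,50)
    m=mask(im,roi2,lambda h,s,v:(h>=12)&(h<=18)&(s>125)&(v>110)|((h<6)|(h>172))&(s>120)&(v>90)); m=cv2.morphologyEx(m,cv2.MORPH_OPEN,np.ones((3,3),np.uint8))
    r_=cv2.minAreaRect(big(m)); print("rail",r_,onz(im,r_[0],.057).round(4),[onz(im,p,.057)[:2].round(4).tolist() for p in cv2.boxPoints(r_)])
E
```

```text
0.2 [array([215.27, 165.76]), array([450.46, 172.09])] [array([214.19, 162.73]), array([452.27, 171.06])]
0.21 [array([214.6 , 163.87]), array([451.58, 171.45])] [array([213.5, 160.8]), array([453.42, 170.41])]
0.22 [array([213.91, 161.96]), array([452.73, 170.8 ])] [array([212.8 , 158.85]), array([454.6 , 169.74])]
0.23 [array([213.22, 160.03]), array([453.89, 170.14])] [array([212.09, 156.88]), array([455.79, 169.07])]
top board [[0.6114, 0.357], [0.6603, 0.1465], [0.4433, 0.0962], [0.3964, 0.3028]] [[0.6552, 0.1495], [0.4473, 0.0972], [0.4005, 0.3031], [0.6103, 0.349]]
rail ((250.6439971923828, 199.29200744628906), (41.233097076416016, 9.928143501281738), 79.69515228271484) [0.5073 0.2726 0.057 ] [[0.5735, 0.3051], [0.5805, 0.272], [0.4421, 0.2405], [0.4352, 0.2732]]
scene board [[0.4341, 0.1794], [0.4066, 0.2483], [0.6194, 0.3099], [0.6446, 0.247]] [[0.4313, 0.1863], [0.4205, 0.2255], [0.5976, 0.3036], [0.6245, 0.2973], [0.6375, 0.2447]]
rail ((394.5, 231.0), (40.0, 11.0), 90.0) [0.5232 0.2789 0.057 ] [[0.4503, 0.2375], [0.4357, 0.2741], [0.5913, 0.3176], [0.6049, 0.2834]]
```

View pics/lens2.png

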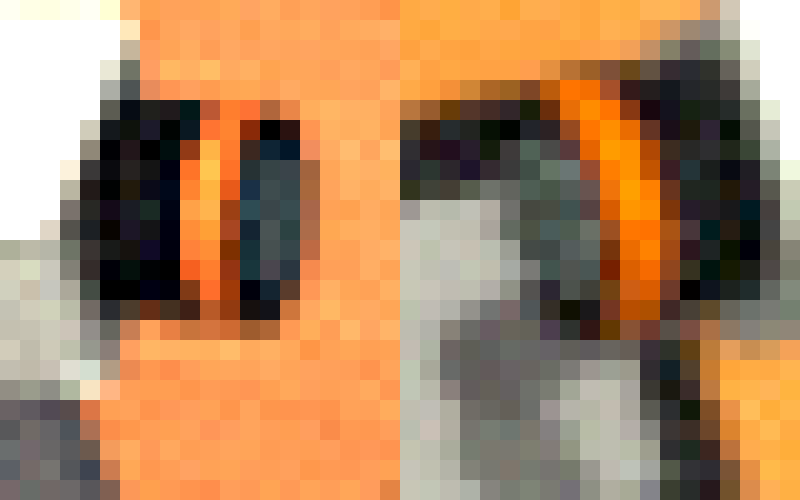

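The lens glass centre is at scene (213.0,160.1) and top (454.5,170.0); both put the lens height at about 0.23. The rail's centre from its mask (0.507,0.273) agrees with the one from the board. Now I check IK for the whole sequence, then grasp and lift.

```bash
cat >> h.py <<'E'
F=np.array([.5504,-.2157,.2295]); SY=np.array([-.2635,.9647,0]); SY/=np.linalg.norm(SY)
YS=np.arctan2(SY[1],SY[0])   # heading of stand +y
Y1=YS-np.pi; Y2=YS-np.pi-np.pi/2  # rail yaw in the two poses
def Rz(a): return np.array([[np.cos(a),-np.sin(a),0],[np.sin(a),np.cos(a),0],[0,0,1]])
D=np.diag([1.,-1,-1])
def tool(yaw,flip): return Rz(yaw+flip*np.pi)@D
TIP=np.array([.09,0,.0225]); MOR=np.array([-.045,.017,.0225])
def tcp(yaw,point,target,t):  # t: TCP in rail frame
    return target-Rz(yaw)@point+Rz(yaw)@t
E
python3 - <<'E'
from plant import ctrl; from h import *
yaw=np.radians(13.1); c=np.array([.5073,.272,.012]); t=np.array([.008,0,.014]); g=c+Rz(yaw)@t
best=None
for f in(0,1,-1):
    qs=[ctrl.inverse_kinematics(p,tool(y,f)) for p,y in((g,yaw),(g+[0,0,.2],yaw),(tcp(Y1,TIP,F,t),Y1),(tcp(Y2,MOR,F,t),Y2))]
    print(f,[None if q is None else np.round(q,2).tolist() for q in qs])
    if best is None and all(q is not None for q in qs) : best=f
E
```

```text
0 [[0.76, 0.46, -0.14, 0.0, -0.97, 1.04], [0.76, 0.32, 0.19, 0.0, -1.44, 1.04], [0.03, 0.25, 0.08, 0.0, -1.4, 0.23], [-0.12, 0.24, 0.06, 0.0, -1.39, -1.19]]
1 [[0.76, 0.46, -0.14, 0.0, -0.97, -2.1], [0.76, 0.32, 0.19, 0.0, -1.44, -2.1], [0.03, 0.25, 0.08, 0.0, -1.4, -2.91], [-0.12, 0.24, 0.06, 0.0, -1.39, 1.95]]
-1 [[0.76, 0.46, -0.14, 0.0, -0.97, -2.1], [0.76, 0.32, 0.19, 0.0, -1.44, -2.1], [0.03, 0.25, 0.08, 0.0, -1.4, -2.91], [-0.12, 0.24, 0.06, 0.0, -1.39, 1.95]]
```

```bash
python3 - <<'E'
from plant import ctrl; from h import *
yaw=np.radians(13.1); c=np.array([.5073,.272,.012]); t=np.array([.008,0,.014]); g=c+Rz(yaw)@t; R=tool(yaw,0)
ctrl.move_to(g+[0,0,.12],R); ctrl.move_straight(g,R,v=.1); s=ctrl.sense(); print(s["contact_force"],s["ee_pos"])
ctrl.set_gripper(.02,60); ctrl.sleep(.3); s=ctrl.sense(); print(s["opening"],s["contact_force"],s["ee_pos"])
ctrl.move_straight(g+[0,0,.21],R,v=.1); ctrl.sleep(.3); s=ctrl.sense(); print(s["opening"],s["contact_force"],s["moment"],s["time_s"])
p=tcp(Y1,TIP,F,t)+.06*SY; 
ctrl.move_to(p+[0,0,.03],tool(Y1,0)); ctrl.sleep(.4); s=ctrl.sense(); print(s["ee_pos"],p,s["opening"],s["time_s"])
import pickle; d={n:ctrl.get_image(n) for n in("scene","top")}; d["s"]=s; pickle.dump(d,open("im1.pkl","wb"))
X=s["ee_pos"]-Rz(Y1)@t
tip=X+Rz(Y1)@TIP; o=[]
for n in("scene","top"):
    u=proj(d[n],tip); print(n,u); x,y=(u-[60,37]).astype(int); im=d[n]["frame"]; x=max(x,0)
    o.append(cv2.resize(im[y:y+75,x:x+100],(400,300),interpolation=cv2.INTER_CUBIC)); print(x,y)
cv2.imwrite("pics/held.png",np.vstack(o))
E
```

```text
[-0.64268858  0.22969359  0.22025783] [0.51554933 0.27415917 0.02672701]
0.03312669735052276 [-0.35003444  1.20099571  5.91769646] [0.51533668 0.27405621 0.02637905]
0.032932220625341964 [ 0.44873109  0.14873338 -2.66419727] [ 0.00790485 -0.01889851 -0.01515215] 6.5333
[ 0.51307804 -0.07838015  0.25092797] [ 0.51298447 -0.07871797  0.221     ] 0.033264532308148506 8.2583
scene [273.41363013 159.59629665]
213 122
top [387.93946842 185.02518021]
327 148
```

View pics/held.png

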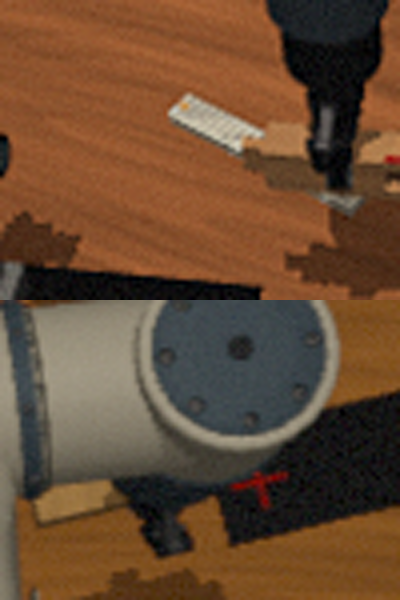

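The rail is held level, tenon toward the lens, with its tip near scene (273,159). I'll overlay the predicted corners to measure the residual offset along the rail.

```bash
python3 - <<'E'
import pickle; from h import *
d=pickle.load(open("im1.pkl","rb")); s=d["s"]; t=np.array([.008,0,.0144]); Rr=s["ee_rot"]@D; X=s["ee_pos"]-Rr@t
im=d["scene"]; x0,y0,f=266,145,10
o=cv2.resize(im["frame"][y0:y0+38,x0:x0+70],None,fx=f,fy=f,interpolation=cv2.INTER_CUBIC)
def dot(P,c):
    u=proj(im,X+Rr@(np.array(P)/1000)); cv2.circle(o,tuple(((u-[x0,y0]+.5)*f).astype(int).tolist()),3,c,-1); return u.round(1)
for P in [(90,y,z) for y in(-6,6) for z in(7.5,37.5)]+[(70,y,z) for y in(-17,17) for z in(0,45)]+[(-70,y,z) for y in(-17,17) for z in(0,45)]: print(P,dot(P,(255,255,0)))
cv2.imwrite("pics/ov.png",o)
m=mask(im,(266,140,80,40),lambda h,s,v:((h<6)|(h>172))&(s>140)&(v>90)); c=cen(m)
w=Rr.T@(onz(im,c,X[2]+.045)-X); print("red now in rail frame",w,m.sum()//255)
d0=pickle.load(open("im0.pkl","rb")); R0=Rz(np.radians(13.1)); print("red at start",R0.T@(np.array([.46963,.26922,.057])-[.5073,.272,.012]))
E
```

```text
(90, -6, 7.5) [274.3 161.3]
(90, -6, 37.5) [273.3 155.3]
(90, 6, 7.5) [273.6 164. ]
(90, 6, 37.5) [272.6 158. ]
(70, -17, 0) [281.  160.8]
(70, -17, 45) [279.7 151.7]
(70, 17, 0) [279.2 168.6]
(70, 17, 45) [277.8 159.6]
(-70, -17, 0) [322.5 164.3]
(-70, -17, 45) [322.4 155.3]
(-70, 17, 0) [321.3 172.2]
(-70, 17, 45) [321.1 163.3]
red now in rail frame [-0.04476993  0.0137987   0.04500032] 14
red at start [-0.03731977  0.0058303   0.045     ]
```

View pics/ov.png

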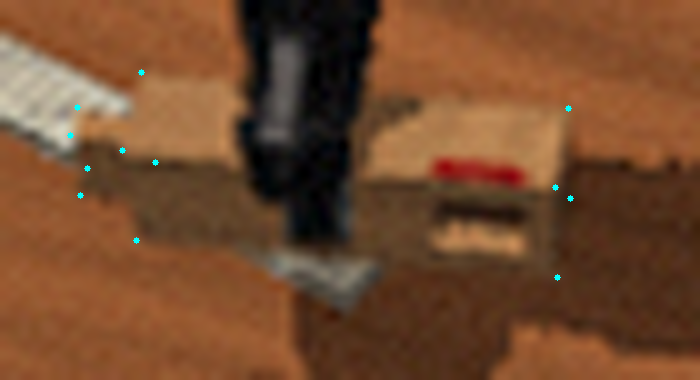

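The overlay fits to about 0.5 px; the red bar is at rail x = −44.8, over the mortise, so the grip offset along the rail is good. There is a hint of a small tilt, so I measure the near top edge at both ends.

```bash
cat > tilt.py <<'E'
from h import *
def tilt(im,s,t=np.array([.008,0,.0144])):
    """dz of near top (+y) edge vs prediction, at rail x: first column bright->dark edge by gradient"""
    Rr=s["ee_rot"]@D; X=s["ee_pos"]-Rr@t; g=cv2.cvtColor(im["frame"],cv2.COLOR_BGR2GRAY).astype(float); out=[]
    for x in list(range(64,38,-4))+list(range(-12,-28,-3))+[-64,-66]:
        for y,z in((17,45),):
            u=proj(im,X+Rr@np.array([x,y,z])/1000); ez=(proj(im,X+Rr@np.array([x,y,z-10])/1000)-u)[1]/10
            k=np.arange(-4,4.01,.25)
            v=cv2.remap(g.astype(np.float32),np.full((1,k.size),u[0],np.float32),(u[1]+k)[None].astype(np.float32),cv2.INTER_LINEAR)[0]
            w=np.clip(-np.gradient(v),0,None); j=w.argmax(); w[abs(k-k[j])>1.2]=0
            out.append((x,-(w@k/w.sum())/ez))
    o=np.array(out); A=np.c_[o[:,0],np.ones(len(o))]; c=np.linalg.lstsq(A,o[:,1],rcond=None)[0]
    return o.round(1).tolist(),np.degrees(c[0]),c[1]
E
python3 - <<'E'
import pickle; from tilt import *
d=pickle.load(open("im1.pkl","rb")); print(tilt(d["scene"],d["s"]))
E
```

```text
([[64.0, -1.8], [60.0, -1.8], [56.0, -1.7], [52.0, -1.2], [48.0, -1.1], [44.0, -0.2], [40.0, 0.1], [-12.0, -2.6], [-15.0, -1.5], [-18.0, -1.5], [-21.0, -1.4], [-24.0, -1.2], [-27.0, -0.5], [-64.0, -0.9], [-66.0, -0.6]], np.float64(-0.09754773665669236), np.float64(-1.17878250831606))
```

Tilt is about 0° and height is within 1 mm. Now the first presentation.

```bash
python3 - <<'E'
from plant import ctrl; from tilt import *
import pickle
t=np.array([.008,0,.0149]); p=tcp(Y1,TIP,F,t); R=tool(Y1,0)
ctrl.move_straight(p,R,v=.06); ctrl.sleep(.8); s=ctrl.sense(); e=p-s["ee_pos"]; print("err",e.round(4))
if np.linalg.norm(e)>.0008: ctrl.move_straight(p+e,R,v=.03)
ctrl.sleep(.5)
s=ctrl.sense(); d={n:ctrl.get_image(n) for n in("scene","top")}; d["s"]=s; pickle.dump(d,open("im2.pkl","wb"))
print((p-s["ee_pos"]).round(4),(s["ee_rot"]@D@[1,0,0]).round(4),-SY,s["opening"],s["time_s"],tilt(d["scene"],s,t)[1:])
im=d["scene"]; x0,y0,f=203,140,7; o=cv2.resize(im["frame"][y0:y0+60,x0:x0+110],None,fx=f,fy=f,interpolation=cv2.INTER_CUBIC)
lens=F-.15*SY
for P in(lens,F): u=proj(im,P);print(u); cv2.circle(o,tuple(((u-[x0,y0]+.5)*f).astype(int).tolist()),3,(255,255,0),-1)
cv2.imwrite("pics/p1.png",o)
E
```

```text
err [0. 0. 0.]
[ 0. -0.  0.] [ 0.2635 -0.9647 -0.    ] [ 0.26348968 -0.96466221 -0.        ] 0.03344435871267748 10.9167 (np.float64(-0.049001598735779035), np.float64(-0.4055998295552573))
[213.25778233 160.12296255]
[256.74052693 163.91140235]
```

View pics/p1.png

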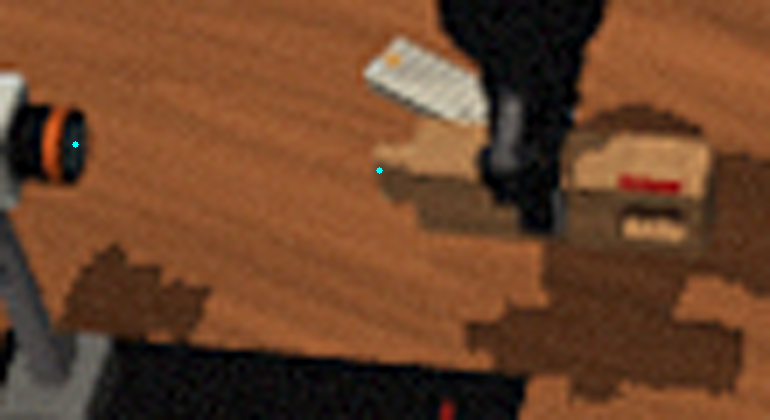

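The tenon tip sits on the focus dot and the lens dot on the glass, at zoom (379,170) and (75,144). I hold longer, then back off, turn and show the mortise.

```bash
python3 - <<'E'
from plant import ctrl; from tilt import *
import pickle
t=np.array([.008,0,.0149]); ctrl.sleep(1.5)
p1=tcp(Y1,TIP,F,t); p=tcp(Y2,MOR,F,t); R=tool(Y2,0); b=p+.10*SY
print(ctrl.inverse_kinematics(b,R))
ctrl.move_straight(p1+.07*SY,v=.1); ctrl.move_to(b,R); ctrl.move_straight(p,R,v=.06); ctrl.sleep(.8)
s=ctrl.sense(); d={n:ctrl.get_image(n) for n in("scene","top")}; d["s"]=s; pickle.dump(d,open("im3.pkl","wb"))
print((p-s["ee_pos"]).round(4),(s["ee_rot"]@D@[0,1,0]).round(4),-SY,s["opening"],s["contact_force"],s["time_s"])
Rr=s["ee_rot"]@D; X=s["ee_pos"]-Rr@t; im=d["scene"]
c=cen(mask(im,(225,130,80,60),lambda h,s,v:((h<6)|(h>172))&(s>140)&(v>90))); print("red in rail frame",Rr.T@(onz(im,c,X[2]+.045)-X))
x0,y0,f=203,130,7; o=cv2.resize(im["frame"][y0:y0+80,x0:x0+110],None,fx=f,fy=f,interpolation=cv2.INTER_CUBIC)
for P in[F-.15*SY,F]+[X+Rr@np.array([x,y,z])/1000 for x,y,z in((-70,17,45),(-70,-17,45),(-70,-17,0),(70,-17,45),(70,-17,0))]: u=proj(im,P); cv2.circle(o,tuple(((u-[x0,y0]+.5)*f).astype(int).tolist()),3,(255,255,0),-1)
cv2.imwrite("pics/p2.png",o)
E
```

```text
[ 0.08117694  0.12490477 -0.07819398  0.         -1.36769758 -1.38533533]
[0. 0. 0.] [ 2.635e-01 -9.647e-01 -1.000e-04] [ 0.26348968 -0.96466221 -0.        ] 0.03297512408431862 [ 1.0654662  -0.23330545 -1.98281174] 17.3167
red in rail frame [-0.04450236  0.01231977  0.04500339]
```

View pics/p2.png

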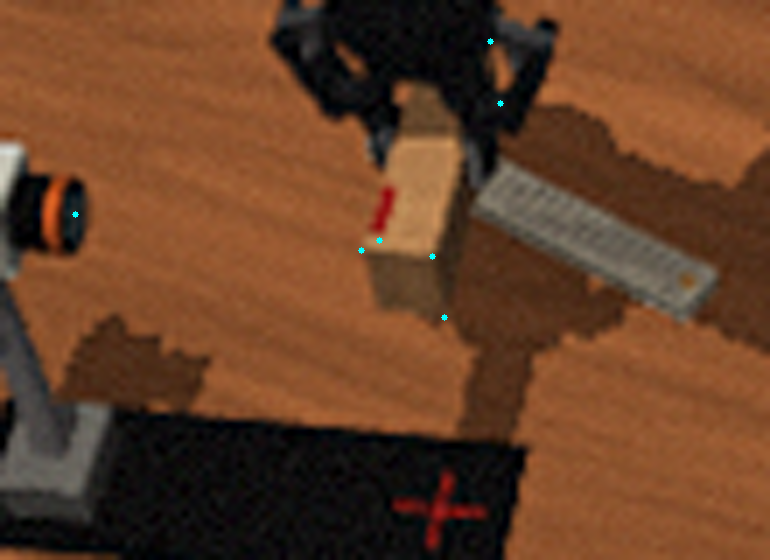

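```bash
python3 - <<'E'
from plant import ctrl
ctrl.sleep(1); s=ctrl.sense(); print(abs(s["dq"]).max(),s["opening"],s["time_s"]); ctrl.hand_in()
E
```

```text
0.0017178376233394188 0.03334072643689956 18.4167
the job is handed in; nothing more can be done
```

The job is handed in: I showed the beech rail to the camera tenon first, then mortise. The rail is still gripped in the air at the second pose; the time was 18.4 s.

- **Tenon:** I held the tip at the focus point, pointing at the lens, for over 2 s. The arm's position error was under 0.1 mm and the tip lay on the predicted focus point in the picture. The tilt of the rail measured about 0°.
- **Mortise:** I backed off, turned the rail 90° and brought the mortise to the focus point with its side facing the lens. The red mark is up and sits where the mortise should be, at x = −44.5 mm (nominal −45). At hand-in the arm was still and the grip was firm.
- **Disagreements:**
  - The last overlay showed the rail about 2 mm further from the lens than predicted, while an earlier one suggested about 1 mm the other way. I took this as calibration error and did not correct for it.
  - The lens height of about 0.23 m comes from only two camera views and is good to about 2 mm.
- **Not checked:** I took no picture after the rail was out to confirm that the dark rail and the other tools had not moved. I moved nothing near the camera or its stand except the held rail.

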